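# Load the vial carrier into the reader and snap the retaining flap over

### The arm

A 6-joint arm with a two-finger parallel gripper is mounted at the origin on the work surface. World frame = base frame: x ahead of the robot, y to its left, z up, the work surface at z = 0. Lengths are in m, angles in rad, forces in N, time in s.
With the tool pointing down it reaches from about 0.275 to 0.875 m from the base axis. Payload 12.5 kg.
Tool frame: the origin (TCP) lies between the finger pads; the fingertips stand robot.nose_length ahead of it and the grasp point (between the pads) lies 5 mm behind it (robot.nose_length is the distance from the TCP to the fingertips, in m); z points along the fingers, y is the direction in which the jaws open and shut (so a half turn about z gives the same grasp; the last joint's range is limited). The gripper opens to 85 mm and grips with 20 to 120 N. Pads are 22 mm wide; open, the fingers measure 114 mm over their backs; the gripper's body (76 mm by 85 mm) begins 54 mm behind the grasp point. The pads swing forward as they close: fully open they stand 13 mm farther back than shut.
Start: joints at [-1.388, 0.351, 1.652, -0, 1.139, -0.085], TCP at [0.146, -0.53, 0.224] pointing down, gripper open.
Joint ranges: [-2.75, 2.75], [-0.79, 2.1], [0.01, 2.65], [-1.57, 4.71], [0.07, 3.14], [-2.87, 2.87]. Speed limits (rad/s): [2.22, 2.22, 2.79, 3.14, 3.14, 3.14].

### API

Orientations are given as a unit quaternion [w, x, y, z].
In Python, from cell import robot, solver, cams, job_done gives the robot as it stands. Calls block until the motion is done:
- robot.move_to(position, orientation): joint-space move of the TCP to a pose.
- robot.move_linear(position, frame=None, v=0.15): straight line of the TCP; frame=None keeps the orientation; v is the mean speed in m/s.
- robot.movej(angles): joint-space move.
- robot.move_gripper(opening, f_grip=None): finger opening in m; f_grip is the grip in N (None keeps the last); returns when the fingers have stopped.
- robot.wait(seconds).
- solver.ik(position, orientation): joint angles nearest the present ones, or None.
- cams.get_image(name): name is "scene" or "side" or "wrist"; returns the picture (384x512x3 uint8, red, green, blue); there is no depth.
- cams.get_calibration(name): a dict with "vfov" (degrees; the focal length in pixels is half the picture's height over the tangent of half this angle, whatever the lens; pixels are square), "cx", "cy" (the principal point, pixels), "pose" (4x4, takes a point from camera to world coordinates); the wrist camera has in their place "T_tool_cam" (4x4, takes a point from camera to tool coordinates, whose origin is the TCP and whose axes are the flange's). Camera axes: x right, y up, looking along -z (the intrinsics and any distortion apply to the point x, -y, -z); pixel columns grow to the right and rows downward; lengths in m; the calibration is good to about 2 mm. A picture is of the moment at which its call begins: read the wrist's pose just before it. get_calibration takes no time and is no camera call.
A pose or a line that the arm cannot do raises robot.MotionError and nothing moves.
- job_done(): hands the job in, once; it reports no verdict.
Readings, each from a call of its own:
- robot.get_time_s(): time.
- robot.get_joints(): joint angles.
- robot.get_joint_vel(): joint speeds.
- robot.get_joint_torque(): joint torques, N m.
- robot.get_position(): TCP position.
- robot.get_tcp_rot(): TCP orientation.
- robot.get_force(): force on the tool from outside, world axes, zero at the start.
- robot.get_moment(): the same for the moment, N m.
- robot.get_finger_gap(): finger opening in m.
Only numpy, scipy, OpenCV 4.12 (cv2) and the standard library are available. Lean on these libraries where they do the work, as an engineer would, in place of code of your own. Each camera call takes 0.05 s, during which the arm holds its last target. There are 200 camera calls.

### The job

Lift the vial carrier by its handle bar, set it down upright on the reader's open runway with its tail paddle pointing away from the hood, and let go. Then take hold of the tail paddle, slide the carrier under the hood fully home against the stop, let go, and last of all tip the spring-hinged flap past its snap point so that it springs shut across the runway behind the paddle. Leave the bottle, the tip box and the beaker where they are.

Things in the scene. Friction and masses are not known exactly. Their poses are not given: they have to be found in the camera images.
- carrier: White plastic vial carrier on the bench, about 0.3 kg, 180 x 58 x 98 mm. Origin: centre of the basket's underside; +x = front (enters the hood first), z up. Basket x -55 to 55, 22 mm high, eight amber vials to z = 56. Behind it a flat tongue, 30 wide, 8 high, runs to x = -125 mm and carries the paddle.
- handle (a point): Grip point on the carrier's white handle bar, 88 mm above its underside, 10 mm behind its origin. The bar runs along the carrier's x over the whole basket, 10 mm thick in y, z = 72 to 98 mm, on an end plate at each end.
- paddle: Upright white tail paddle, part of the carrier: 30 mm long (x), 12 mm thick (y), top 98 mm up. Origin: under its centre, level with the carrier's underside, 110 mm behind the carrier's origin; same axes. Grip it from above across its thickness.
- reader: Fixed white vial reader, 435 x 120 mm. Origin: on the bench under the middle of the hood's mouth; +x = lane direction into the hood, z up. Hood x 0 to 125 mm, inner width 68, clear roof z 124 to 130: a gripper on the handle bar cannot pass. Behind it a housing 160 mm high to x = 200. Stop in the hood at x = 117: carrier home = its origin at x = 62, paddle outside at x = -48 mm.
- runway (a point): A good set-down place for the carrier's origin, on the runway floor: x = -80, y = 0, z = 15 mm in the reader's frame, axes as the reader's. The open runway spans reader x = -235 to 0 mm between aluminium rails, inner faces at y = +-34 mm, tops at z = 29 mm.
- flap_hinge (a point): Middle of the flap's hinge line, fixed at x = -116, y = -50, z = 46 mm in the reader's frame. The line runs along the reader's x. Steel cheeks 8 mm thick flank the flap, knuckles up to z = 55 mm.
- flap_edge (a point): Middle of the flap's free edge (moves with it), 80 mm from the hinge line, with a black rubber bead 8 mm thick. The flap is a bare steel plate 4 mm thick, 78 mm wide along the reader's x (x = -155 to -77 mm).
- flap (a joint): Flap angle, rad: 0 = open stop (leaning out to reader -y, 60 deg above level, edge 115 mm above bench), 0.52 = straight up (edge 126 mm up), 1.745 = shut stop (across the runway, 20 deg above level). A damped spring of about 0.2 N m drives it from the snap point 0.70 to the nearer stop. About 4 N on its outer face, 105 to 115 mm above bench, towards reader +y, tips it.
- reagent: Bystander: loose brown bottle, 68 mm across, 150 mm tall. Origin: centre of its underside.
- tipbox: Bystander: loose grey box with white lid, 122 x 87 x 64 mm. Origin: centre of its underside.
- beaker: Bystander: loose white round cup, 80 mm across, 90 mm tall. Origin: centre of its underside.
There are look-alikes about, which are no part of the job. What is shaped like the carrier but purple is not meant.

How it is judged:
On the way, in this order (a step that is already met when the one before it is completed fails the run):
1. the carrier stands on the open runway before the hood, tail away from it, let go and at rest, the flap still open (y of carrier in the frame of reader between -0.012 and 0.012 m and z of carrier in the frame of reader between 0.011 and 0.019 m and x of carrier in the frame of reader between -0.135 and -0.03 m and x of paddle in the frame of carrier below 0 m and x of paddle in the frame of reader below -0.13 m and contact force between carrier and the fingers below 0.1 N and linear speed of carrier below 0.03 m/s and value of joint flap below 0.4 rad), for 0.2 s.
2. the tail paddle is gripped while the carrier is still before the hood or only part-way in (contact force between paddle and the fingers above 3 N and x of carrier in the frame of reader below 0.03 m), for 0.1 s.
3. the carrier is fully home against the stop and let go, the flap still open (y of carrier in the frame of reader between -0.012 and 0.012 m and z of carrier in the frame of reader between 0.011 and 0.019 m and x of carrier in the frame of reader above 0.056 m and contact force between carrier and the fingers below 0.1 N and value of joint flap below 0.4 rad), for 0.2 s.
At the end, for the whole second after the job is handed in: The carrier stands upright on the lane floor (within 4 mm in height, 12 mm sideways, 0.1 rad of tilt), within 6 mm of the stop inside the hood, at rest; the flap is at its shut stop (joint above 1.65 rad) and still; the three bystanders are within 30 mm of where they began (y of carrier in the frame of reader between -0.012 and 0.012 m and z of carrier in the frame of reader between 0.011 and 0.019 m and x of carrier in the frame of reader above 0.056 m and value of joint flap above 1.65 rad and velocity of joint flap between -0.1 and 0.1 rad/s and linear speed of carrier below 0.02 m/s and angle between carrier's own z axis and vertical below 0.1 rad and distance of each of reagent, tipbox, beaker from where it was at the start of the episode below 0.03 m); the robot touches nothing.
It fails at once if the carrier is tipped by more than 0.6 rad (angle between carrier's own z axis and vertical above 0.6 rad).
It fails at once if a bystander is moved by more than 30 mm (distance of any of reagent, tipbox, beaker from where it was at the start of the episode above 0.03 m).
It also fails if it takes over 54 s, if anything falls off the work surface, if the arm or the gripper's body presses on something with over 40 N, if the wrist force passes 120 N, or if a joint passes its speed limit or range.

## Working session

There is one attempt and no reset: what is moved stays moved. The work goes in short steps, each a Python script; the robot and the scene stay as the last script left them, time stands still between calls to the robot, and variables do not carry over. Pictures are saved under pics/ and viewed, about 8 in all and at most 12, crops included, and the job is handed in when it is done.

```bash
ls; mkdir -p pics
python3 - <<'E'
from cell import robot, solver, cams
import cv2,numpy as np
for n in ("scene","side"):
    im=cams.get_image(n); cv2.imwrite(f"pics/{n}0.png",im[:,:,::-1])
    print(n,cams.get_calibration(n))
print(cams.get_calibration("wrist"),robot.nose_length,robot.get_tcp_rot(),robot.get_position(),robot.get_time_s())
cv2.imwrite("pics/wrist0.png",cams.get_image("wrist")[:,:,::-1])
E
```

```text
pics
scene {'vfov': 52.5355329513344, 'cx': 255.8420853717853, 'cy': 195.54709766347992, 'pose': array([[ 0.03968084, -0.77505372,  0.6306482 ,  1.32607213],
       [ 0.99919637,  0.03435369, -0.02065016, -0.11653949],
       [-0.00566011,  0.63096081,  0.77579406,  1.07860253],
       [ 0.        ,  0.        ,  0.        ,  1.        ]])}
side {'vfov': 52.695166804809716, 'cx': 255.43793136220117, 'cy': 198.83928889509372, 'pose': array([[-0.99741953,  0.06528326, -0.02987253,  0.47203981],
       [-0.06903566, -0.75792632,  0.64867694,  0.7014321 ],
       [ 0.01970657,  0.64906533,  0.76047739,  1.03341789],
       [ 0.        ,  0.        ,  0.        ,  1.        ]])}
{'vfov': 64.2915922449908, 'cx': 252.14826219350485, 'cy': 194.46121853336192, 'T_tool_cam': array([[-5.93667748e-04,  9.54153815e-01,  2.99316128e-01,
         7.62511228e-02],
       [ 9.99999477e-01,  3.17064223e-04,  9.72681966e-04,
        -2.70237272e-04],
       [ 8.33185773e-04,  2.99316549e-01, -9.54153504e-01,
        -1.50339964e-01],
       [ 0.00000000e+00,  0.00000000e+00,  0.00000000e+00,
         1.00000000e+00]])} 0.014 [-5.14875539e-04  9.91052401e-01  1.33472371e-01 -1.99097247e-05] [ 0.14548971 -0.53009648  0.22361236] 0.1
```

View pics/scene0.png

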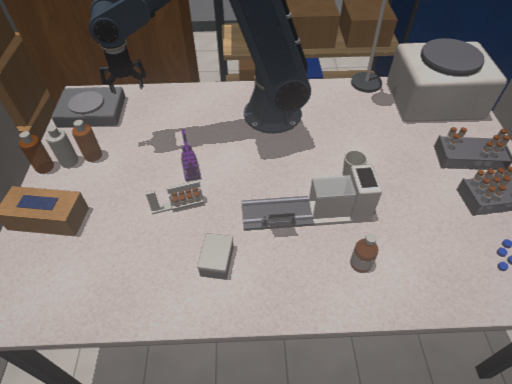

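View pics/side0.png

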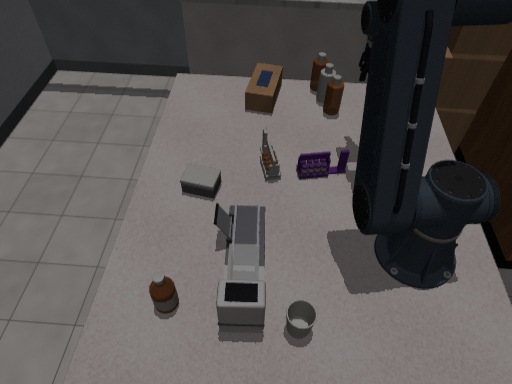

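The scene image shows the carrier near (178,195), with its tail at (153,200) on the −y side. The reader has its runway at (275,210) and its hood at (340,195), so the lane runs towards about +y. The flap is at (280,215), leaning out towards world +x. The purple look-alike is at (188,160). I'll get rough positions by ray casting, then take closer wrist views.

```bash
cat > h.py <<'E'
from cell import robot, solver, cams
import cv2,numpy as np
from scipy.spatial.transform import Rotation as R
def down(yaw):
    # tool z down; tool x axis at world angle yaw
    c,s=np.cos(yaw),np.sin(yaw)
    q=R.from_matrix(np.array([[c,s,0],[s,-c,0],[0,0,-1.]])).as_quat()
    return q[[3,0,1,2]]
def Rq(q): q=np.array(q); return R.from_quat(q[[1,2,3,0]]).as_matrix()
def cam(n):
    k=cams.get_calibration(n); f=192/np.tan(np.radians(k["vfov"])/2)
    if n=="wrist":
        T=np.eye(4);T[:3,:3]=Rq(robot.get_tcp_rot());T[:3,3]=robot.get_position();P=T@k["T_tool_cam"]
    else: P=k["pose"]
    return f,k["cx"],k["cy"],P
def ray(c,u,v):
    f,cx,cy,P=c; d=P[:3,:3]@np.array([(u-cx)/f,-(v-cy)/f,-1]); return P[:3,3],d/np.linalg.norm(d)
def onz(c,u,v,z):
    o,d=ray(c,u,v); return o+d*(z-o[2])/d[2]
def proj(c,p):
    f,cx,cy,P=c; q=P[:3,:3].T@(np.array(p)-P[:3,3]); return cx+f*q[0]/-q[2], cy-f*q[1]/-q[2]
def tri(c1,p1,c2,p2):
    o1,d1=ray(c1,*p1);o2,d2=ray(c2,*p2)
    s=np.linalg.lstsq(np.c_[d1,-d2],o2-o1,rcond=None)[0]
    a,b=o1+s[0]*d1,o2+s[1]*d2; return (a+b)/2,np.linalg.norm(a-b)
E
python3 - <<'E'
from h import *
c=cam("scene")
for n,u,v,z in [("carrier",185,203,0.01),("paddletop",153,192,.098),("runL",243,220,.029),("runR",312,218,.029),("hood",340,195,.13),("flap",278,215,.08),("bottle",363,265,0),("tip",216,262,.03),("beaker",355,170,.05),("purple",190,170,.03)]:
    print(n,onz(c,u,v,z).round(3))
im=cv2.imread("pics/scene0.png")[140:280,130:395]
cv2.imwrite("pics/crop.png",cv2.resize(im,None,fx=3,fy=3,interpolation=cv2.INTER_CUBIC))
print(robot.get_joints())
E
```

```text
carrier [ 0.48  -0.336  0.01 ]
paddletop [ 0.499 -0.427  0.098]
runL [ 0.575 -0.135  0.029]
runR [0.577 0.094 0.029]
hood [0.564 0.173 0.13 ]
flap [ 0.597 -0.023  0.08 ]
bottle [0.743 0.235 0.   ]
tip [ 0.73  -0.221  0.03 ]
beaker [0.387 0.272 0.05 ]
purple [ 0.342 -0.326  0.03 ]
[-1.38760428e+00  3.51120589e-01  1.65227491e+00 -2.56172706e-05
  1.13912231e+00 -8.45992024e-02]
```

View pics/crop.png

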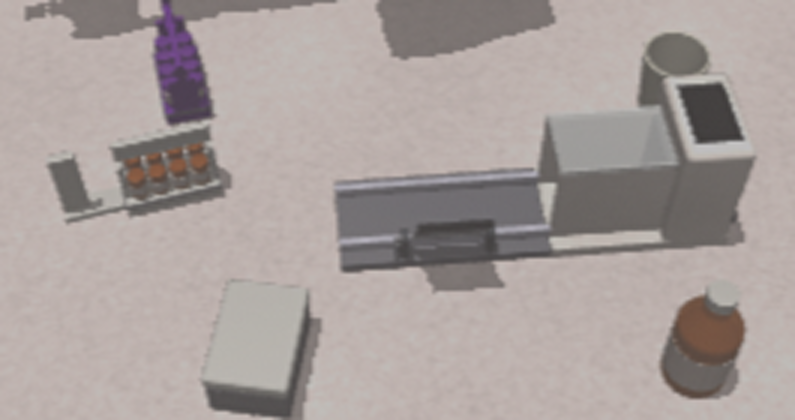

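Run:
```python
from h import *
q=down(np.pi/2)
ims=[]
for n,p in [("car",[0.47,-0.40,0.30]),("rdr",[0.56,-0.06,0.40])]:
    robot.move_to(p,q); robot.wait(.2)
    c=cam("wrist"); im=cams.get_image("wrist")[:,:,::-1]; cv2.imwrite(f"pics/w_{n}.png",im)
    np.save(n+".npy",np.array(list(c[:3])+list(c[3].ravel())))
    print(n,robot.get_position(),robot.get_time_s())
```

```text
car [ 0.46939534 -0.40054277  0.29990879] 1.7417
rdr [ 0.55996904 -0.06066536  0.39971806] 3.3583
```

View pics/w_car.png

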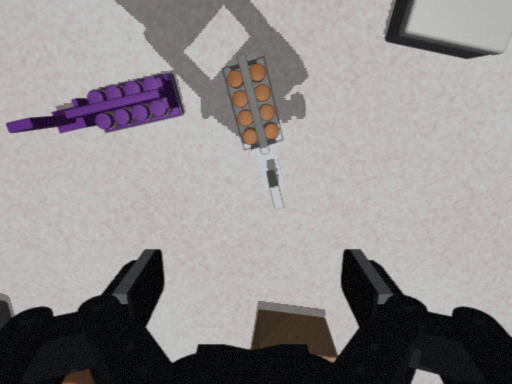

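View pics/w_rdr.png

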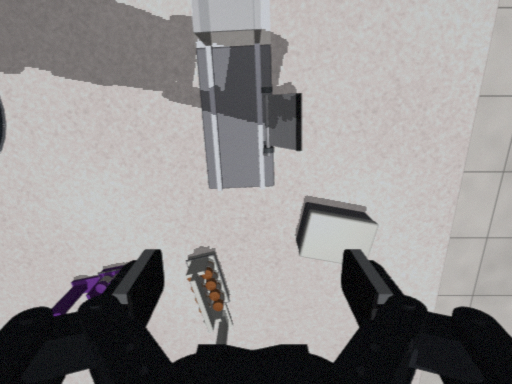

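Run:
```python
import cv2,numpy as np
a=cv2.imread("pics/w_car.png")[45:220,205:305]; b=cv2.imread("pics/w_rdr.png")[20:195,180:315]
g=lambda i,f: cv2.resize(i,None,fx=f,fy=f,interpolation=cv2.INTER_CUBIC)
s=np.hstack([g(a,3.4),g(b,3.4)]); print(s.shape)
cv2.imwrite("pics/z.png",s[:600,:800])
```

```text
(595, 799, 3)
```

View pics/z.png

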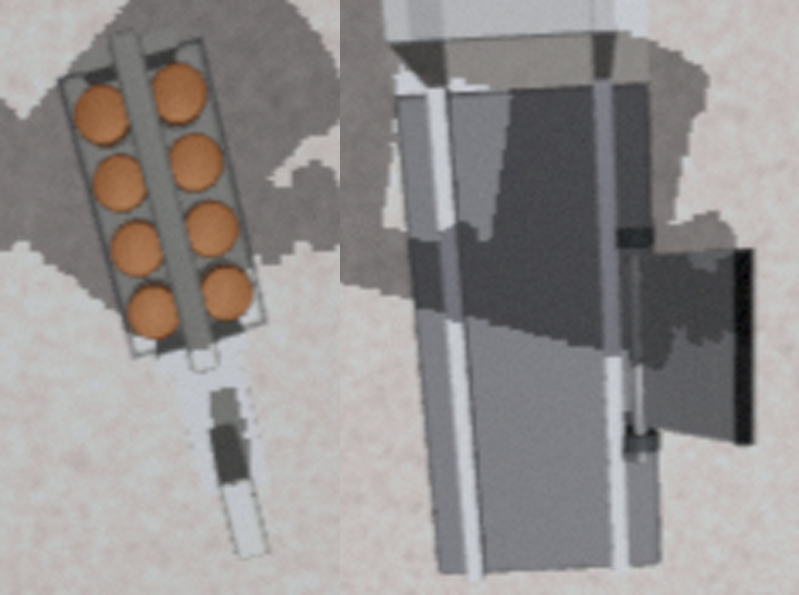

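```bash
cat > m.py <<'E'
from h import *
def ld(n):
    a=np.load(n+".npy"); return a[0],a[1],a[2],a[3:].reshape(4,4)
A=lambda u,v,z:onz(ld("car"),u/3.4+205,v/3.4+45,z)
B=lambda u,v,z:onz(ld("rdr"),(u-340)/3.4+180,v/3.4+20,z)
E
python3 - <<'E'
from m import *
f,r=A(123,33,.098),A(203,368,.098); print("bar",f,r,np.linalg.norm(f-r), "w",np.linalg.norm(A(187,345,.098)-A(212,340,.098)))
pf,pr=A(231,487,.098),A(252,557,.098); print("pad",pf,pr,np.linalg.norm(pf-pr))
d=f-r; print("yaw",np.degrees(np.arctan2(d[1],d[0])), "paddle-bar mid",np.linalg.norm((pf+pr)/2-(f+r)/2))
d2=(f+r)/2-(pf+pr)/2; print("yaw2",np.degrees(np.arctan2(d2[1],d2[0])))
for n,u,v in [("Lout_b",463,572),("Lin_b",482,575),("Rin_b",613,570),("Rout_b",628,570),("Lout_t",428,90),("Lin_t",447,90),("Rin_t",594,85),("Rout_t",612,85)]:
    print(n,B(u,v,.029).round(4),B(u,v,.015).round(4))
print("edge",B(744,250,.115),B(744,442,.115)); print("hinge",B(635,340,.046))
print("hood top front corners", B(390,40,.13),B(648,33,.13), "cheeks",B(635,237,.055),B(640,440,.055))
E
```

```text
bar [ 0.45738173 -0.27922743  0.098     ] [ 0.48327338 -0.3839545   0.098     ] 0.1078801952904531 w 0.008605571292501201
pad [ 0.493566   -0.42618242  0.098     ] [ 0.50160025 -0.45245235  0.098     ] 0.02747105120249125
yaw 103.88675630646247 paddle-bar mid 0.1111208697389172
yaw2 104.19829918949057
Lout_b [ 0.495  -0.1352  0.029 ] [ 0.4932 -0.1392  0.015 ]
Lin_b [ 0.5049 -0.1368  0.029 ] [ 0.5034 -0.1409  0.015 ]
Rin_b [ 0.5733 -0.1342  0.029 ] [ 0.5737 -0.1382  0.015 ]
Rout_b [ 0.5811 -0.1342  0.029 ] [ 0.5817 -0.1382  0.015 ]
Lout_t [0.4874 0.0939 0.029 ] [0.4855 0.096  0.015 ]
Lin_t [0.4961 0.0939 0.029 ] [0.4944 0.096  0.015 ]
Rin_t [0.5632 0.0958 0.029 ] [0.5633 0.098  0.015 ]
Rout_t [0.5714 0.0958 0.029 ] [0.5717 0.098  0.015 ]
edge [0.62239626 0.02284267 0.115     ] [ 0.62573685 -0.05364991  0.115     ]
hinge [ 0.58256734 -0.01628797  0.046     ]
hood top front corners [0.48849833 0.09529385 0.13      ] [0.58219409 0.09737188 0.13      ] cheeks [0.58160377 0.02949532 0.055     ] [ 0.58513139 -0.06217483  0.055     ]
```

Checks: the bar measures 108 mm against 110, and the bar-to-paddle distance 111 against 110. The rail gap is about 68 mm, and the hinge lands within 2 mm of where the reader pose puts it. From this, the carrier is at (0.470, −0.332) with yaw 104°, and the reader is at (0.5295, 0.098) with yaw 92.4°. Next I grasp and place.

```bash
cat >> m.py <<'E'
YR=np.radians(92.4); O=np.array([.5295,.0978])
def rd(x,y,z):
    u=np.array([np.cos(YR),np.sin(YR)]); v=np.array([-u[1],u[0]]); return np.r_[O+x*u+y*v,z]
E
python3 - <<'E'
from m import *
q=down(np.radians(104)); g=np.array([.4727,-.3420])
robot.move_gripper(.06,40)
robot.move_to(np.r_[g,.16],q)
robot.move_linear(np.r_[g,.084],v=.1)
robot.wait(.1); f0=np.array(robot.get_force())
robot.move_gripper(0,40); print("gap",robot.get_finger_gap())
robot.move_linear(np.r_[g,.17],v=.12); robot.wait(.2)
print("dF",np.array(robot.get_force())-f0,"gap",robot.get_finger_gap(),robot.get_time_s())
qr=down(YR)
p=rd(-.09,0,.17); robot.move_to(p,qr)
robot.move_linear(rd(-.09,0,.125),v=.1); robot.wait(.2)
print(robot.get_position(),np.array(robot.get_force())-f0,robot.get_time_s())
s=cams.get_image("side")[:,:,::-1][170:340,150:350]
w=cams.get_image("scene")[:,:,::-1][140:280,225:385]
g=lambda i:cv2.resize(i,(400,int(400*i.shape[0]/i.shape[1])),interpolation=cv2.INTER_CUBIC)
a,b=g(s),g(w); h=max(len(a),len(b)); pad=lambda i:np.pad(i,((0,h-len(i)),(0,0),(0,0)))
cv2.imwrite("pics/pre.png",np.hstack([pad(a),pad(b)]))
E
```

```text
gap 0.008441242393841673
dF [ 1.11084184  0.69441413 -2.20804689] gap 0.008222697580060568 7.7333
[0.53366746 0.00781696 0.12565615] [ 0.10350347  0.98184698 -3.80393149] 9.8667
```

View pics/pre.png

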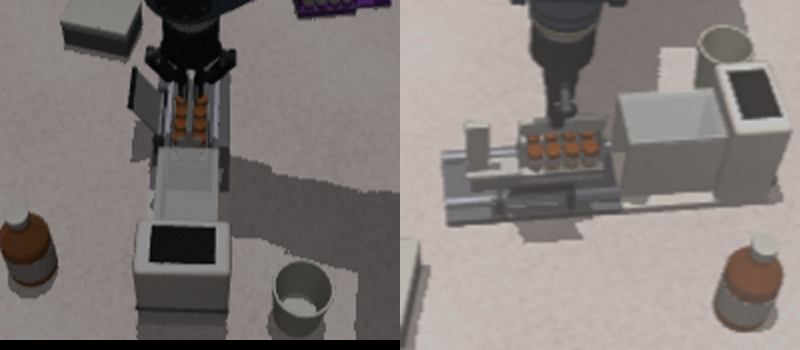

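The carrier hangs level over the runway, tail away from the hood, with a gap of about 8 mm on the bar. Next I lower it while watching the force.

Run:
```python
from m import *
f0=np.array(robot.get_force())
for z in [.116,.110,.106,.103,.101,.100,.099,.098,.097,.096]:
    robot.move_linear(rd(-.09,0,z),v=.04); robot.wait(.05)
    f=np.array(robot.get_force())-f0; print(z,robot.get_position()[2].round(4),f.round(1))
    if f[2]>4: break
```

```text
0.116 0.1158 [ 1.2 -0.  -1.3]
0.11 0.1099 [ 1.  -0.3 -0.6]
0.106 0.1059 [ 0.  -0.  -2.1]
0.103 0.1029 [ 0.6  0.1 -1.5]
0.101 0.101 [ 1.1  0.5 -1.1]
0.1 0.1 [ 0.3  1.  -1.7]
0.099 0.0992 [ 0.6 -0.   1.6]
0.098 0.0991 [-1.3  1.5 11.5]
```

Contact came at z = 0.099, exactly the floor height and not a rail. I'll release, rise and look.

Run:
```python
from m import *
robot.move_gripper(.05); robot.wait(.1)
robot.move_linear(rd(-.09,0,.20),v=.15)
robot.move_to(rd(-.20,0,.26),down(YR)); robot.wait(.15)
c=cam("wrist"); im=cams.get_image("wrist")[:,:,::-1]; np.save("pl.npy",np.array(list(c[:3])+list(c[3].ravel())))
cv2.imwrite("pics/placed.png",im); print(robot.get_time_s())
```

```text
14.7167
```

View pics/placed.png

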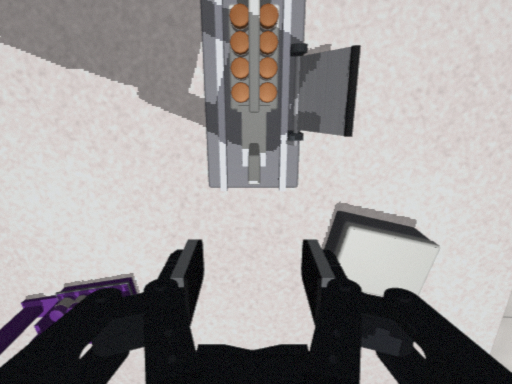

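The carrier sits straight between the rails, flap open, with the paddle top at about (254,168). I'll check that position, then grip the paddle and slide.

Run:
```python
from m import *
c=ld("pl"); p=onz(c,254,168,.113); print("paddle",p,"expected",rd(-.19,0,.113)); print("edge",onz(c,352,90,.115))
g=rd(-.19,0,0)
assert np.linalg.norm(p[:2]-g[:2])<.012
robot.move_gripper(.05,40)
robot.move_to(rd(-.19,0,.16),down(YR)); robot.move_linear(rd(-.19,0,.096),v=.1); robot.wait(.1)
robot.move_gripper(0,40); f0=np.array(robot.get_force()); print("gap",robot.get_finger_gap(),robot.get_time_s()); robot.wait(.2)
u=rd(1,0,0)-rd(0,0,0)
def step(x,v):
    robot.move_linear(rd(x,0,.096),v=v); robot.wait(.05)
    f=np.array(robot.get_force())-f0; print(x,f.round(1),robot.get_finger_gap().round(4)); return f@u
for x in (-.16,-.13,-.10,-.08,-.065,-.058): 
    if step(x,.08)<-15: break
else:
    for x in np.arange(-.055,-.036,.002):
        if step(x,.03)<-15: break
print(robot.get_position(),robot.get_time_s())
```

```text
paddle [ 0.53814569 -0.08945863  0.113     ] expected [ 0.53745637 -0.09203334  0.113     ]
edge [ 0.62411919 -0.01278595  0.115     ]
gap 0.010988396428435139 16.7417Traceback (most recent call last):
  File "<stdin>", line 13, in <module>
  File "<stdin>", line 11, in step
AttributeError: 'float' object has no attribute 'round'
```

Run:
```python
from m import *
f0=np.array(robot.get_force()); print(f0.round(1))
u=rd(1,0,0)-rd(0,0,0)
def step(x,v):
    robot.move_linear(rd(x,0,.096),v=v); robot.wait(.05)
    f=np.array(robot.get_force())-f0; print(round(x,3),f.round(1),round(robot.get_finger_gap(),4)); return f@u
for x in (-.13,-.10,-.08,-.065,-.058): 
    if step(x,.08)<-15: break
else:
    for x in np.arange(-.055,-.036,.002):
        if step(x,.03)<-15: break
print(robot.get_position(),robot.get_time_s())
```

```text
[0.  3.9 7.5]
-0.13 [ 0.5  0.6 -0.5] 0.0107
-0.1 [-0.1  0.5 -0.8] 0.0107
-0.08 [-0.3  1.3 -1.1] 0.0108
-0.065 [-0.   1.1 -0.8] 0.0103
-0.058 [ 0.3 -0.4 -1. ] 0.0105
-0.055 [ 0.3 -3.7 -1.3] 0.0107
-0.053 [ 0.4 -6.2 -2. ] 0.0107
-0.051 [-0.4 -5.6 -2.2] 0.0107
-0.049 [  0.2 -10.8  -1.9] 0.0106
-0.047 [  2.1 -25.7  -3.3] 0.0107
[0.53222583 0.04843932 0.096391  ] 21.3
```

Run:
```python
from m import *
robot.move_gripper(.045); robot.wait(.3)
p=robot.get_position(); robot.move_linear([p[0],p[1],.20],v=.15)
robot.move_to(rd(-.09,0,.28),down(YR)); robot.wait(.15)
c=cam("wrist"); im=cams.get_image("wrist")[:,:,::-1]; np.save("hm.npy",np.array(list(c[:3])+list(c[3].ravel())))
cv2.imwrite("pics/home.png",cv2.resize(im[0:200,130:390],None,fx=3,fy=3,interpolation=cv2.INTER_CUBIC)); print(robot.get_time_s())
for x in (-.033,-.042,-.048,-.054,-.063): print(x,(np.array(proj(c,rd(x,0,.113)))-[130,0])*3)
```

```text
23.5167
-0.033 [371.01539451 359.83528784]
-0.042 [370.98068005 387.16491325]
-0.048 [370.9578679 405.1242194]
-0.054 [370.93531514 422.87931623]
-0.063 [370.90196276 449.13662365]
```

View pics/home.png

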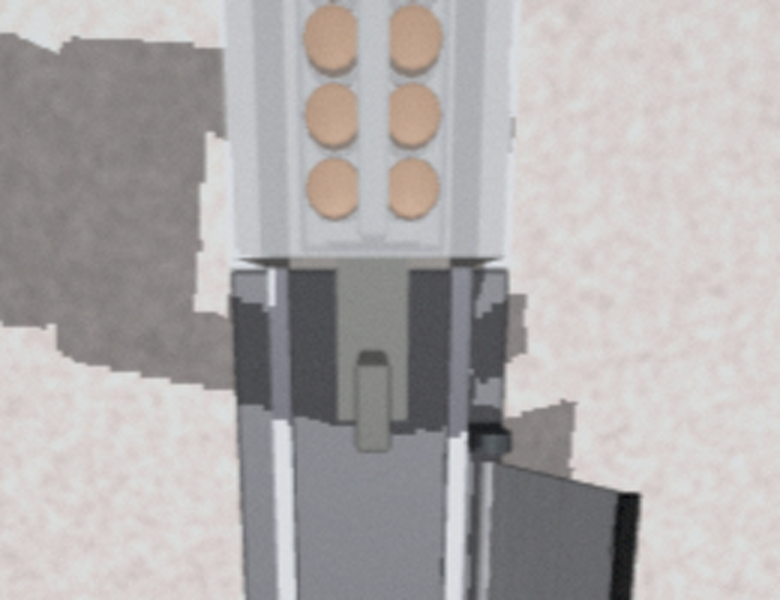

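The carrier is home: the paddle top spans rows 364–451, against 360–449 predicted for x = −48 mm. That puts it at about x = −49 mm, inside the limit, and the push met firm resistance. Now I tip the flap from outside with the fingers closed.

Run:
```python
from m import *
c=ld("hm")
for n,r,z in (("mouth roof",258,.13),("pad front",364,.113),("pad rear",451,.113)):
    p=onz(c,130+372/3,r/3,z); print(n,(p[1]-O[1])/np.sin(YR))
robot.move_gripper(0,20)
q=down(YR)
robot.move_to(rd(-.116,-.14,.22),q); robot.move_linear(rd(-.116,-.14,.112),v=.15); robot.wait(.1)
f0=np.array(robot.get_force())
for y in (-.12,-.11,-.10,-.09,-.08,-.07,-.06,-.05,-.045,-.04,-.035,-.03):
    robot.move_linear(rd(-.116,y,.112),v=.06)
    f=np.array(robot.get_force())-f0; print(y,f.round(1))
    if np.linalg.norm(f)>25: print("stop");break
robot.move_linear(rd(-.116,-.06,.112),v=.1)
robot.move_linear(rd(-.116,-.06,.25),v=.2)
robot.move_to(rd(-.16,-.02,.32),q); robot.wait(.3)
im=cams.get_image("wrist")[:,:,::-1]
cv2.imwrite("pics/flap.png",im); print(robot.get_time_s())
```

```text
mouth roof -0.0014477532222013873
pad front -0.03434748436103895
pad rear -0.06362841466474278
-0.12 [-0.6 -0.2 -1.1]
-0.11 [-0.2  0.3 -0.1]
-0.1 [-0.3  0.  -0.8]
-0.09 [-2.1 -0.7  1.5]
-0.08 [-0.1  0.2 -1.5]
-0.07 [-0.7 -0.1 -1.2]
-0.06 [-0.5 -0.4 -1. ]
-0.05 [-1.   0.5 -1. ]
-0.045 [-0.2 -0.1 -1.1]
-0.04 [ 0.   0.7 -0.7]
-0.035 [-0.3 -0.1 -1.1]
-0.03 [ 0.1  0.2 -0.2]
31.45
```

View pics/flap.png

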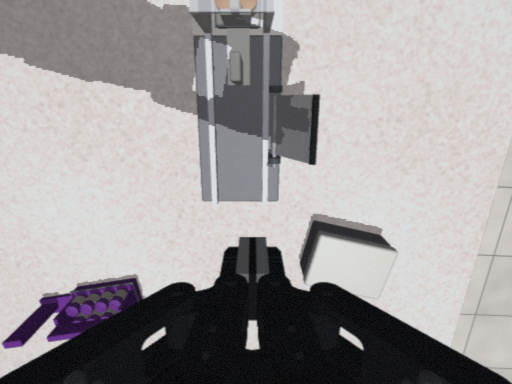

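The flap is still open: its edge is at (316,128), and there was hardly any contact force on the way. I'll repeat a little lower and stop mid-push to see what touches.

Run:
```python
from m import *
q=down(YR)
robot.move_to(rd(-.116,-.145,.20),q); robot.move_linear(rd(-.116,-.145,.104),v=.2); robot.wait(.1)
f0=np.array(robot.get_force()); t=[]
def snap():
    s=cams.get_image("side")[:,:,::-1][180:290,180:310]; w=cams.get_image("scene")[:,:,::-1][160:270,215:345]
    t.append(np.vstack([cv2.resize(i,(390,290),interpolation=cv2.INTER_CUBIC) for i in (s,w)]))
print(robot.get_position())
for y in (-.115,-.105,-.095,-.085,-.075):
    robot.move_linear(rd(-.116,y,.104),v=.08); robot.wait(.06)
    print(y,robot.get_position().round(4),(np.array(robot.get_force())-f0).round(1))
    if y in(-.105,-.075): snap()
cv2.imwrite("pics/mid.png",np.hstack(t)); print(robot.get_time_s(),robot.get_finger_gap())
```

```text
[ 0.68029399 -0.01224486  0.10643209]
-0.115 [ 0.6499 -0.0133  0.1045] [ 0.2 -1.2 -0. ]
-0.105 [ 0.6396 -0.0137  0.1041] [ 0.1 -1.6  0.4]
-0.095 [ 0.6326 -0.0141  0.1067] [ 8.4  0.8 11.3]
-0.085 [ 0.6253 -0.0145  0.1094] [12.2  2.3 26. ]
-0.075 [ 0.6172 -0.0149  0.1117] [13.5  4.7 40.4]
35.05 0.00014274193486235842
```

View pics/mid.png

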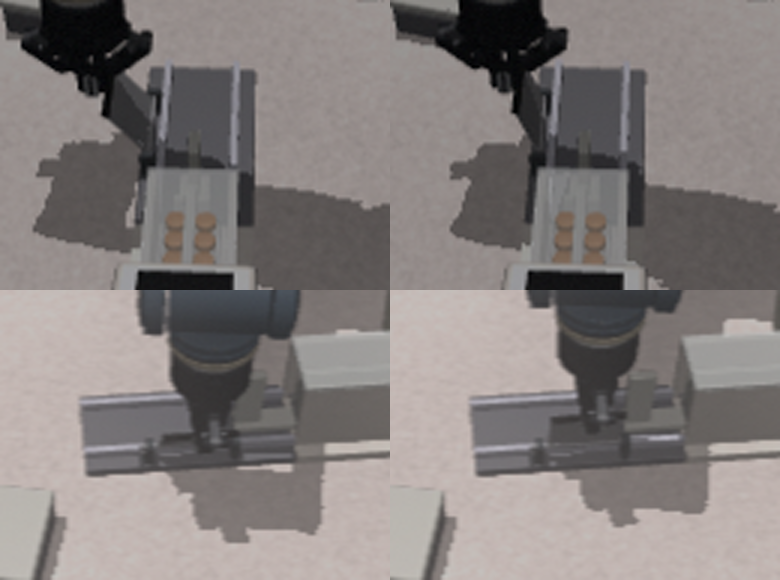

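The side view shows the closed jaws' flared linkage overhanging the leaning flap. It wedges on the bead, with an upward force of 40 N. I'll back out and turn the tool 90° so that a flat finger side faces the flap, then push lower.

Run:
```python
from m import *
robot.move_linear(rd(-.116,-.145,.115),v=.12)
robot.move_linear(rd(-.116,-.15,.19),v=.2)
q=down(YR-np.pi/2)
robot.move_to(rd(-.122,-.15,.19),q); robot.move_linear(rd(-.122,-.15,.094),v=.2); robot.wait(.15)
f0=np.array(robot.get_force()); print(robot.get_time_s())
for y in (-.115,-.105,-.095,-.085,-.075,-.065,-.055,-.048,-.041,-.034,-.028):
    robot.move_linear(rd(-.122,y,.094),v=.08); robot.wait(.04)
    f=np.array(robot.get_force())-f0; p=robot.get_position()
    print(y,(O[0]-p[0]).round(4),p[2].round(4),f.round(1))
    if np.linalg.norm(f)>22: print("stop"); break
print(robot.get_time_s())
```

```text
38.4917
-0.115 -0.1206 0.0944 [-0.2  1.4 -1.6]
-0.105 -0.1103 0.0941 [0.3 0.9 0.5]
-0.095 -0.101 0.0945 [4.3 0.8 2.2]
-0.085 -0.0902 0.0939 [ 2.2 -0.   1.3]
-0.075 -0.0799 0.0936 [ 1.5  1.2 -1.6]
-0.065 -0.07 0.0938 [ 1.7  1.4 -0.9]
-0.055 -0.0601 0.094 [-0.1  1.2 -1.2]
-0.048 -0.0532 0.094 [ 0.2  0.8 -1. ]
-0.041 -0.0462 0.0941 [0.8 1.2 0.3]
-0.034 -0.0392 0.0941 [ 1.4  0.1 -0.5]
-0.028 -0.033 0.094 [ 0.3  0.8 -0. ]
42.1833
```

The push was clean: 4 N falling to zero. I'll lift clear and check.

Run:
```python
from m import *
p=robot.get_position(); robot.move_linear([p[0],p[1],.25],v=.2)
robot.move_to(rd(-.16,-.02,.32),down(YR)); robot.wait(.2)
c=cam("wrist"); w=cams.get_image("wrist")[:,:,::-1][0:210,150:360]; s=cams.get_image("side")[:,:,::-1][150:350,120:350]
print(robot.get_time_s()); 
cv2.imwrite("pics/fin.png",np.hstack([cv2.resize(w,(400,400),interpolation=cv2.INTER_CUBIC),cv2.resize(s,(400,400),interpolation=cv2.INTER_CUBIC)]))
print("shut edge expected (crop px)",(np.array(proj(c,rd(-.116,.025,.073)))-[150,0])*400/210,[((np.array(proj(c,rd(x,0,.113)))-[150,0])*400/210).round(0) for x in(-.033,-.063)])
```

```text
44.875
shut edge expected (crop px) [128.21601959 240.07082877] [array([160.,  95.]), array([161., 152.])]
```

View pics/fin.png

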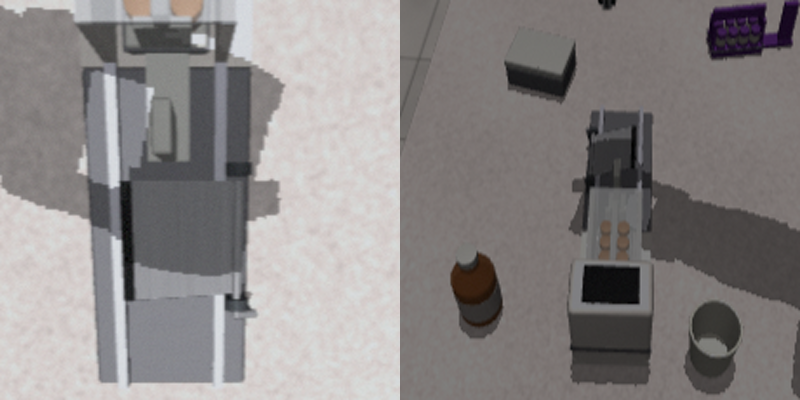

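The flap lies shut across the runway, with its bead at (127,240) against (128,240) predicted. The paddle spans rows 97–154 against 95–152 predicted, so the carrier is still home. The bystanders show no visible movement.

```bash
python3 -c "
from cell import *
job_done()"
```

```text
the job is handed in; nothing more can be done
```

The job is done and handed in at about 45 s. The carrier is home under the hood and the flap is shut behind the paddle.

- **Set-down:** I lifted the carrier by its handle bar and set it on the runway, tail away from the hood. Floor contact came at the expected height, and I let go.
- **Slide:** I gripped the paddle and slid the carrier in until the stop pushed back with about 26 N, then let go. The carrier is about 1–1.5 mm short of nominal home by camera, within the 6 mm allowed and about the size of the camera error.
- **Flap:** It took three pushes.
    - The first push had no effect, and I did not work out why.
    - In the second, the finger wedged on the flap's edge and the upward wrist force reached about 40 N. That is under the 120 N wrist limit. I took the contact to be the flared finger linkage, so I can't say whether the 40 N limit for the gripper's body was reached.
    - I then turned the tool 90°, and the third push tipped the flap with about 4 N.
- **Last picture:** The flap's edge is where it should be when shut, to within a pixel. The paddle has not moved, the robot is clear, and the bottle, tip box and beaker show no visible movement. I judged the bystanders by eye, not by measurement.

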